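# Turn the crepe griddle's gas down and take the plate reading with the surface thermometer

## Task

The crepe griddle has come up to heat: turn its gas tap down to half open, with the lever midway between along the pipe and across it, and never shut it. Then take the surface thermometer out of its holder and stand it upright on the hot plate with its sprung foot inside the small engraved ring, pressing gently so that the foot is about half pushed in, and hold it steady there: the job finishes while you are still holding it. Keep the gripper off the plate, and leave the squeeze bottle, the spice jar and the wooden spreader where they are.

Things in the scene. Friction and masses are not known exactly. Their poses are not given: they have to be found in the camera images.
- griddle: Countertop gas crepe griddle, fixed: a square sheet-steel case 360 x 360 mm with a round plate on top, the plate's surface 130 mm above the table. Origin on the table under the middle of the case. A steel gas pipe of 21 mm diameter, its axis 45 mm above the table, comes out of the middle of the case's -y side (30 mm towards -x of the middle), runs 140 mm along -y and bends down into the table 320 mm from the origin; the brass lever tap sits in it.
- plate: The hot round cast plate on top of the griddle, dark metal, 350 mm diameter, 18 mm thick. Origin at the centre of its underside, 112 mm above the table. Nothing but the thermometer may touch it, and that with no more than a gentle push (never over 15 N).
- spot (a point): Centre of the small ring engraved at the middle of the plate, on the plate's top surface, 130 mm above the table. The engraved ring is 34 mm in diameter, a thin bright line, and flat to the touch.
- tap (a joint): Angle of the tap lever about its upright spindle, rad: 0 = shut (lever across the pipe, pointing to the griddle's -x), 1.571 = fully open (lever above and along the pipe, pointing to the griddle's -y, away from the case); 0.785 is half open. It grows counter-clockwise seen from above. The lever is stiff (about 0.12 N m) and stays where it is left. It starts open, somewhere between 1.15 and 1.57.
- tap_axis (a point): Point on the tap spindle's upright axis at the height of the lever's grip, 97 mm above the table and 55 mm out from the case's side. It does not move.
- tap_grip (a point): Middle of the lever's grip bar, 48 mm out from the spindle axis, 97 mm above the table. The bar is 44 mm long along the lever, 9 mm wide and 16 mm tall (89 to 105 mm above the table); below it is free down to the pipe, whose top is 56 mm above the table (the thicker brass tap in it reaches 61 mm).
- holder: Steel bench holder for the thermometer, fixed: a foot plate 130 x 90 x 10 mm with a rectangular sleeve (38 x 30 mm outside) that leans 20 degrees from upright towards the holder's -x. Origin on the table under the middle of the foot plate.
- holder_rim (a point): Centre of the sleeve's mouth, 143 mm above the table. The thermometer stands 45 mm of its handle deep in the sleeve with about 1.5 mm of play all round; draw it out along its own axis: its foot clears the mouth after 125 mm.
- probe: Cordless surface thermometer, 0.14 kg, 200 mm long. Origin at the middle of the foot's face (the foot fully out) and +z along its axis, up towards the handle. Grey handle 30 mm (x) by 22 mm (y) by 120 mm long, from z = 80 to 200 mm, flat-sided, small display on its +x face near the top; below it a steel stem of 10 mm diameter and the sprung foot. In the holder it leans 20 degrees, with 75 mm of handle standing out.
- probe_grip (a point): A good place to grip the handle, on its axis 170 mm from the foot's face, 30 mm below the handle's top; grip across the 22 mm (y).
- foot (a joint): How far the sprung foot is pushed into the stem, m: 0 = fully out, 0.010 = fully in. The spring takes 1.5 N to start and 4 N half-way (0.005).
- foot_face (a point): Centre of the flat face of the foot, a copper disc of 16 mm diameter that must stand on the plate.
- squeeze_bottle: White squeeze bottle, 64 mm diameter, 190 mm tall, standing. Origin at the centre of its underside. Leave it alone.
- spice_jar: Amber jar with a metal lid, 44 mm diameter, 85 mm tall, standing. Origin at the centre of its underside. Leave it alone.
- spreader: Wooden T-shaped batter spreader lying flat: handle 170 mm, crossbar 160 mm, 16 mm thick. Origin under the middle of the handle. Leave it alone.

How it is judged:
By the outcome, as a careful person would: the job done as asked, in the order asked, and still so for the second after the job is handed in, while the arm keeps its last pose, push and grip.
It also fails if it takes over 59 s, if anything falls off the work surface, if the arm or the gripper's body presses on something with over 40 N, if the wrist force passes 120 N, or if a joint passes its speed limit or range.

## Robot

A 7-joint arm with a two-finger parallel gripper is mounted at the origin on the work surface. World frame = base frame: x ahead of the robot, y to its left, z up, the work surface at z = 0. Lengths are in m, angles in rad, forces in N, time in s.
With the tool pointing down it reaches from about 0.4 to 0.85 m from the base axis. Payload 10.4 kg.
Tool frame: the origin (TCP) lies between the finger pads; the fingertips stand 14 mm ahead of it and the grasp point (between the pads) lies 5 mm behind it; z points along the fingers, y is the direction in which the jaws open and shut (so a half turn about z gives the same grasp; the last joint's range is limited). The gripper opens to 87 mm and grips with 3 to 60 N. Pads are 19 mm wide; open, the fingers measure 117 mm over their backs; the gripper's body (75 mm by 190 mm) begins 51 mm behind the grasp point.
Start: joints at [1.184, 0.332, -0.065, 1.46, 0.022, 1.35, -0.088], TCP at [0.222, -0.584, 0.237] pointing down, gripper open.
Joint ranges: [-2.6, 2.6], [-0.5, 2.12], [-1.47, 1.34], [0.16, 2.42], [-1.27, 4.41], [0.06, 2.06], [-2.6, 2.6]. Speed limits (rad/s): [2.22, 2.22, 2.79, 2.79, 3.14, 3.14, 3.14].

## Interface

Orientations are given as a unit quaternion [x, y, z, w].
In Python, from bench import readout, camera, calibration, order gives the robot as it stands.
- The arm moves only by the tool apply_moves, never from a script. Its argument "deltas" is a list of rows, each an object with "translation": the shift along the world's x, y, z in m, a list of three; "turn": the turn, a rotation vector about the world's x, y, z in rad, a list of three; "hand": the finger opening in m, from 0 to 0.087. A call has 1 to 5 rows; each row shifts and turns the pose as measured when the row begins; what a row does not reach is not made up. A row lasts 1/10 s, in which the tool goes at most 50 mm and 8.59 degrees, less where a joint would pass 70% of its speed; a pose out of reach is approached as far as the arm can. A call with a gripper value outside its range is refused whole. The fingers move at their own pace and stop on an object; "newtons" is the grip in N (left out, the last holds). Time passes only in rows, so rows that do not move let the fingers close. It gives the time, the measured TCP pose, the force and the opening at its end, in the units of the state.
- readout.read_state(): the state, without advancing time (a new reading comes with each control period).
- camera(name): name is "side" or "top"; returns the picture (400x640x3 uint8, red, green, blue); there is no depth.
- calibration(name): a dict with "fx", "fy", "cx", "cy" (pixels), "D" ([k1, k2, p1, p2, k3] as OpenCV has them; the pictures are not rectified), "extrinsics" (4x4, takes a point from world to camera coordinates). Camera axes: x right, y down, z forward; pixel columns grow to the right and rows downward; lengths in m; the calibration is good to about 2 mm. A picture is of the moment at which its call begins. calibration takes no time and is no camera call.
- order.close_job(): hands the job in, once; it reports no verdict.
The state is a dict: "time": time; "joint_positions": joint angles; "joint_vel": joint speeds; "joint_torque": joint torques, N m; "ee_pos": TCP position; "eef_rot": TCP orientation; "ft_force": force on the tool from outside, world axes, zero at the start; "torque": the same for the moment, N m; "width": finger opening in m.
Only numpy, scipy, OpenCV 4.12 (cv2) and the standard library are available. Lean on these libraries where they do the work, as an engineer would, in place of code of your own. Each camera call takes 0.05 s, during which the arm holds its last target. There are 200 camera calls.

## Working session

There is one attempt and no reset: what is moved stays moved. The work goes in short steps, Python scripts to look and compute and a tool call to move; the robot and the scene stay as the last step left them, time stands still between calls to the robot, and variables do not carry over. Pictures are saved under pics/ and viewed, about 8 in all and at most 12, crops included, and the job is handed in when it is done.

Besides the shell and the picture viewer there is one more tool, called after "Call:" as name(argument=value, ...), one argument or row to a line, values as JSON. apply_moves: Moves the arm, as the interface text tells. Its arguments: {"type":"object","properties":{"deltas":{"type":"array","items":{"type":"object","properties":{"translation":{"type":"array","items":{"type":"number"}},"turn":{"type":"array","items":{"type":"number"}},"hand":{"type":"number"}}}},"newtons":{"type":"number"}},"required":["deltas"]}

```bash
mkdir -p pics; python3 - <<'E'
from bench import readout,camera,calibration
import cv2,numpy as np
for n in("side","top"):
    im=camera(n);cv2.imwrite(f"pics/{n}0.png",im[...,::-1]);np.save(f"pics/{n}0.npy",im)
    c=calibration(n);print(n,c)
    E=np.array(c["extrinsics"]);print(-E[:3,:3].T@E[:3,3])
print(readout.read_state())
E
```

```text
side {'fx': 436.43337644870047, 'fy': 436.43337644870047, 'cx': 313.6883090240172, 'cy': 194.20872746682323, 'D': array([-0.10627603,  0.        ,  0.        ,  0.        ,  0.        ]), 'extrinsics': array([[-0.84088346, -0.54117249, -0.0068812 ,  0.49000643],
       [-0.27268494,  0.43461683, -0.85834209,  0.31221286],
       [ 0.46750181, -0.71988926, -0.51303169,  0.863613  ],
       [ 0.        ,  0.        ,  0.        ,  1.        ]])}
[0.09343341 0.75119076 0.7144181 ]
top {'fx': 386.3213746247626, 'fy': 386.3213746247626, 'cx': 320.4038719842193, 'cy': 208.47361153740178, 'D': array([0.03244672, 0.        , 0.        , 0.        , 0.        ]), 'extrinsics': array([[-0.00484204, -0.9999436 , -0.00945275, -0.03576518],
       [-0.99853921,  0.00534351, -0.05376698,  0.59661889],
       [ 0.05381445,  0.0091786 , -0.99850877,  1.07948579],
       [ 0.        ,  0.        ,  0.        ,  1.        ]])}
[ 0.53748224 -0.04885938  1.10961634]
{'time': 0.1, 'joint_positions': array([ 1.18440982,  0.33278913, -0.0647299 ,  1.46084226,  0.02161759,
        1.3499119 , -0.08851344]), 'joint_vel': array([-4.08628873e-04, -1.52481583e-03,  1.55333405e-03, -8.30058743e-04,
       -9.03410949e-05,  1.00316104e-05, -2.04059591e-03]), 'joint_torque': array([ 3.31583702e-03, -6.24544287e+01,  2.57963478e-02, -3.90713024e+01,
       -6.14341465e-02,  3.66436725e-02,  2.76646512e-05]), 'ee_pos': array([ 0.22227714, -0.58378901,  0.23585298]), 'eef_rot': array([ 9.83499389e-01,  1.80910360e-01, -1.45034401e-04, -6.10146200e-04]), 'ft_force': array([-0.69281059, -0.13969284, -0.59780886]), 'torque': array([-0.04252508, -0.00028957, -0.00887485]), 'width': 0.08711505297188532}
```

View pics/side0.png

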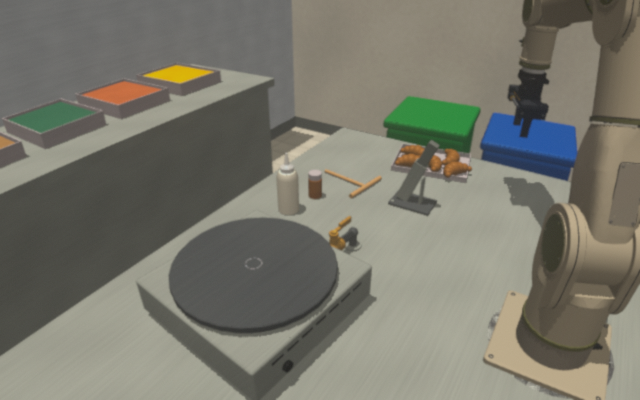

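View pics/top0.png

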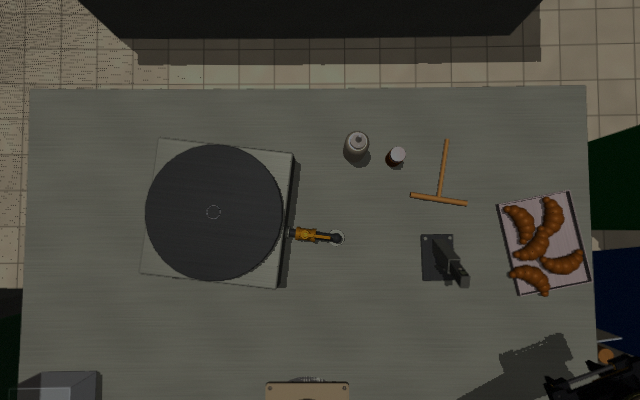

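```bash
cat > h.py <<'E'
import numpy as np,cv2
from bench import readout,camera,calibration
from scipy.spatial.transform import Rotation as R
C={n:calibration(n) for n in("side","top")}
def K(n):
    c=C[n];return np.array([[c["fx"],0,c["cx"]],[0,c["fy"],c["cy"]],[0,0,1.]]),np.array(c["D"],float),np.array(c["extrinsics"])
def ray(n,uv):
    k,D,E=K(n);p=cv2.undistortPoints(np.array([[uv]],float),k,D).ravel()
    d=E[:3,:3].T@np.array([*p,1]);return -E[:3,:3].T@E[:3,3],d/np.linalg.norm(d)
def onz(n,uv,z):
    o,d=ray(n,uv);return o+d*(z-o[2])/d[2]
def proj(n,P):
    k,D,E=K(n);return cv2.projectPoints(np.array(P,float).reshape(-1,3),cv2.Rodrigues(E[:3,:3])[0],E[:3,3],k,D)[0].reshape(-1,2)
def tri(a,b):  # side uv, top uv
    o1,d1=ray("side",a);o2,d2=ray("top",b)
    s=np.linalg.lstsq(np.c_[d1,-d2],o2-o1,rcond=None)[0];p,q=o1+s[0]*d1,o2+s[1]*d2
    return (p+q)/2,np.linalg.norm(p-q)
E
python3 - <<'E'
import cv2,numpy as np
a=np.load("pics/side0.npy")[...,::-1];b=np.load("pics/top0.npy")[...,::-1]
def c(i,u,v,w,h,s):return cv2.resize(i[v:v+h,u:u+w],None,fx=s,fy=s,interpolation=cv2.INTER_CUBIC)
m=np.vstack([np.hstack([c(a,380,130,80,60,5),c(b,410,220,80,60,5)]),np.hstack([c(a,310,210,80,60,5),c(b,280,210,80,60,5)])])
m=cv2.convertScaleAbs(m,alpha=1.6)
cv2.imwrite("pics/crop0.png",m)
E
```

```text
(no output)
```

View pics/crop0.png

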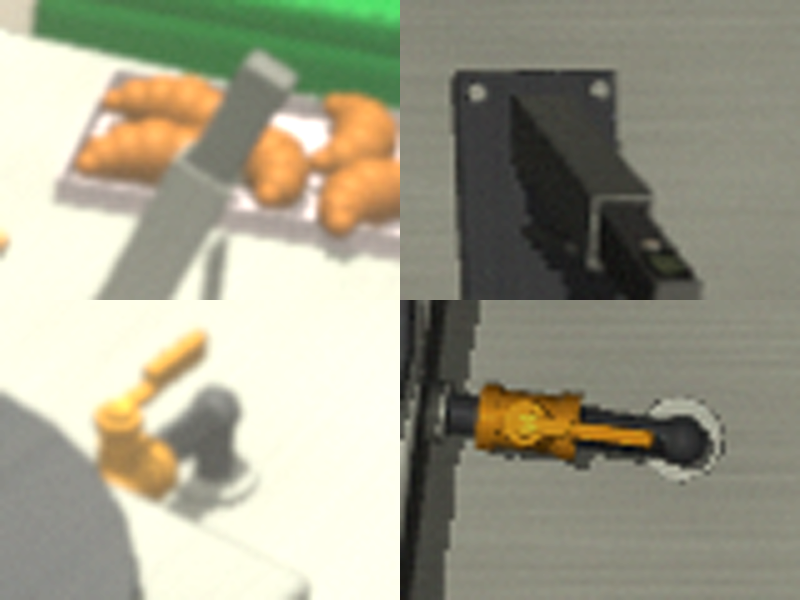

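```bash
python3 - <<'E'
from h import *
np.set_printoptions(precision=4,suppress=True)
a=np.load("pics/side0.npy");b=np.load("pics/top0.npy")
ring={}
for n,i,(u,v) in(("side",a,(254,264)),("top",b,(213,212))):
    g=i[v-14:v+15,u-14:u+15].max(2).astype(float)
    m=g>np.median(g)+18
    ys,xs=np.nonzero(m);e=cv2.fitEllipse(cv2.convexHull(np.c_[xs,ys].astype(np.float32)))
    ring[n]=np.array(e[0])+[u-14,v-14];print(n,"ring",ring[n],e[1],onz(n,ring[n],.13))
s,_=tri(ring["side"],ring["top"]);print("tri ring",s,_)
# plate outline in top
g=b.max(2);m=((g<62)).astype(np.uint8)
m[:, 290:]=0
print("case light area")
# case top mask: lighter than plate in bbox ; use contour of non-table? print corners by grad
lever=cv2.inRange(cv2.cvtColor(b,cv2.COLOR_RGB2HSV),(8,120,60),(35,255,255));lever[:,:280]=0;lever[:,350:]=0;lever[:220]=0;lever[260:]=0
ys,xs=np.nonzero(lever);print("brass",xs.min(),xs.max(),ys.min(),ys.max())
for x in range(xs.min(),xs.max()+1):print(x,ys[xs==x].min(),ys[xs==x].max(),end="; ")
print()
for z,t,w in((.097,(305.4,234.4),"axis"),(.105,(330.4,237.6),"tip")):print(w,onz("top",t,z))
print("tri axis",tri((310+117/5,210+108/5),(305.4,234.4)))
print("tri tip",tri((310+200/5,210+37/5),(330.2,237.2)))
P=[onz("top",p,.010)for p in((421,234.4),(452.6,234.4),(421,280))];print("holder",P)
# griddle case corners
m=np.hstack([cv2.resize(b[125:300,130:305],None,fx=3,fy=3,interpolation=cv2.INTER_CUBIC)])
cv2.imwrite("pics/case.png",cv2.convertScaleAbs(m[...,::-1],alpha=1.8))
# holder/probe brightened
m=cv2.resize(b[228:300,415:487],None,fx=8,fy=8,interpolation=cv2.INTER_CUBIC)
E
```

```text
side ring [253.1588 262.9634] (11.989869117736816, 17.623048782348633) [0.5819 0.2319 0.13  ]
top ring [212.9913 211.6597] (13.380414009094238, 14.348589897155762) [0.5836 0.2329 0.13  ]
tri ring [0.5828 0.2323 0.13  ] 0.0019602584127037374
case light area
brass 295 330 227 240
295 232 239; 296 228 238; 297 227 238; 298 228 238; 299 228 238; 300 229 238; 301 229 238; 302 228 238; 303 229 238; 304 229 238; 305 229 238; 306 229 238; 307 229 237; 308 230 237; 309 230 236; 310 230 239; 311 230 240; 312 230 240; 313 229 240; 314 229 240; 315 229 237; 316 235 237; 317 235 237; 318 235 237; 319 235 237; 320 235 237; 321 235 237; 322 235 238; 323 236 238; 324 236 238; 325 236 238; 326 236 238; 327 236 238; 328 236 238; 329 236 238; 330 237 237; 
axis [0.5243 0.     0.097 ]
tip [ 0.5159 -0.0652  0.105 ]
tri axis (array([0.5244, 0.0004, 0.0913]), np.float64(0.00036337633150370827))
tri tip (array([ 0.5159, -0.0652,  0.0986]), np.float64(0.0018795330636899744))
holder [array([ 0.5218, -0.3228,  0.01  ]), array([ 0.5215, -0.4112,  0.01  ]), array([ 0.3942, -0.3201,  0.01  ])]
```

View pics/case.png

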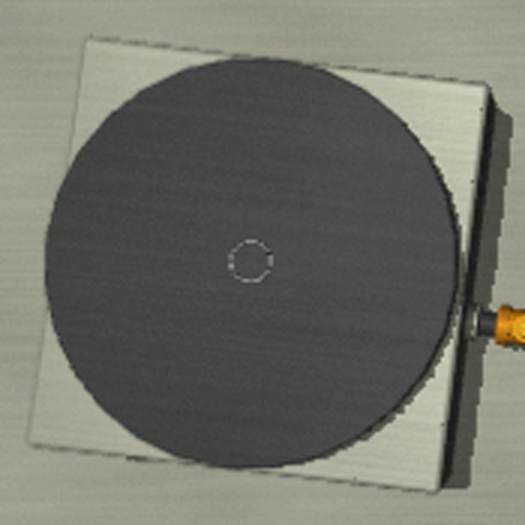

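```bash
python3 - <<'E'
import cv2,numpy as np
a=np.load("pics/side0.npy")[...,::-1];b=np.load("pics/top0.npy")[...,::-1]
def c(i,u,v,w,h,s):return cv2.resize(i[v:v+h,u:u+w],None,fx=s,fy=s,interpolation=cv2.INTER_CUBIC)
m=np.hstack([c(a,405,135,40,55,10),cv2.convertScaleAbs(c(b,440,245,40,55,10),alpha=2)])
cv2.imwrite("pics/crop1.png",m)
E
```

```text
(no output)
```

View pics/crop1.png

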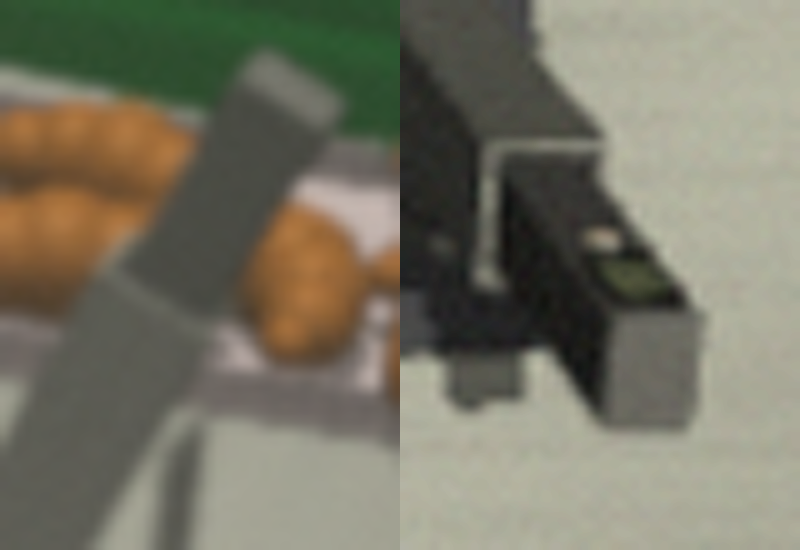

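Call:
apply_moves(
  deltas=[
    {"translation": [0.03, 0.05, 0], "turn": [0, 0, 0.14]},
    {"translation": [0.025, 0.043, 0], "turn": [0, 0, 0.14]},
    {"translation": [0.025, 0.043, 0], "turn": [0, 0, 0.14]},
    {"translation": [0.025, 0.043, 0], "turn": [0, 0, 0.14]},
    {"translation": [0.025, 0.043, 0], "turn": [0, 0, 0.14]},
  ],
)

```text
invalid input
```

```bash
python3 - <<'E'
from h import *
np.set_printoptions(precision=4,suppress=True)
T,e=tri((434.5,144.2),(465.1,282.0));print("top centre",T,e)
for s,t in(((431.8,140.0),(461.2,276.2)),((439.5,145),(460.3,287.8))):pass
A=tri((416,162),(448.3,259));B=tri((425.5,167.5),(448,274));print("rim +x+y",A,"rim -x+y",B)
t1=onz("top",(460.5,259),.1495);t0=onz("top",(448.3,259),.1495);t2=onz("top",(448,274),.1365);print("rim by height",t0,t1,t2)
rim=(t1+t2)/2;print("rim centre",rim)
zt=.143+.075*np.cos(np.radians(20))
Tz=onz("top",(465.1,282.0),zt);print("top by height",Tz,"axis",(Tz-rim)/np.linalg.norm(Tz-rim),np.linalg.norm(Tz-rim))
for q in((461.2,276.2),(470,276.2),(469,287.8),(460.3,287.8)):print(onz("top",q,zt+(.005 if q[1]<280 else -.005)))
E
```

```text
top centre [ 0.4153 -0.3716  0.2079] 0.0003520710306957493
rim +x+y (array([ 0.4604, -0.3557,  0.146 ]), np.float64(0.005837460492556359)) rim -x+y (array([ 0.4262, -0.3548,  0.1384]), np.float64(0.0013447679703722274))
rim by height [ 0.4634 -0.3533  0.1495] [ 0.4633 -0.3829  0.1495] [ 0.4254 -0.3557  0.1365]
rim centre [ 0.4444 -0.3693  0.143 ]
top by height [ 0.4162 -0.3696  0.2135] axis [-0.371  -0.0031  0.9286] 0.0758927079071921
[ 0.4299 -0.3594  0.2185]
[ 0.4299 -0.3791  0.2185]
[ 0.4024 -0.3798  0.2085]
[ 0.4024 -0.3601  0.2085]
```

Call:
apply_moves(
  deltas=[
    {"translation": [0.025, 0.043, 0], "turn": [0, 0, 0.14], "hand": 0.087},
    {"translation": [0.025, 0.043, 0], "turn": [0, 0, 0.14], "hand": 0.087},
    {"translation": [0.025, 0.043, 0], "turn": [0, 0, 0.14], "hand": 0.087},
    {"translation": [0.025, 0.043, 0], "turn": [0, 0, 0.14], "hand": 0.087},
    {"translation": [0.025, 0.043, 0], "turn": [0, 0, 0.14], "hand": 0.087},
  ],
)

```text
time: 0.6
ee_pos: [0.342, -0.3686, 0.2323]
eef_rot: [0.859, 0.512, -0.003, -0.002]
ft_force: [1.2, -0.7, 0.8]
width: 0.0869
```

Call:
apply_moves(
  deltas=[
    {"translation": [-0.005, 0.02, 0.045], "turn": [0, 0, 0.0], "hand": 0.087},
    {"translation": [0.018, 0.042, 0.01], "turn": [0, 0, 0.08], "hand": 0.07},
    {"translation": [0.025, 0.043, 0], "turn": [0, 0, 0.08], "hand": 0.06},
    {"translation": [0.025, 0.043, 0], "turn": [0, 0, 0.08], "hand": 0.05},
    {"translation": [0.025, 0.043, 0], "turn": [0, 0, 0.08], "hand": 0.05},
  ],
)

```text
time: 1.1
ee_pos: [0.4299, -0.1724, 0.288]
eef_rot: [0.761, 0.649, -0.004, -0.001]
ft_force: [0.7, -0.9, 0.2]
width: 0.0631
```

Call:
apply_moves(
  deltas=[
    {"translation": [0.025, 0.043, 0], "turn": [0, 0, 0.04], "hand": 0.05},
    {"translation": [0.025, 0.043, -0.01], "turn": [0, 0, 0], "hand": 0.05},
    {"translation": [0.024, 0.033, -0.02], "turn": [0, 0, 0], "hand": 0.05},
    {"translation": [0, 0, 0], "turn": [0, 0, 0], "hand": 0.05},
  ],
)

```text
time: 1.5
ee_pos: [0.5052, -0.0447, 0.258]
eef_rot: [0.744, 0.669, -0.003, -0.001]
ft_force: [-0.6, 0.1, -0.4]
width: 0.0506
```

Call:
apply_moves(
  deltas=[
    {"translation": [0.013, 0, -0.04], "turn": [0.003, 0.002, -0.026], "hand": 0.04},
    {"translation": [0, 0, -0.05], "turn": [0, 0, 0], "hand": 0.04},
    {"translation": [0, 0, -0.04], "turn": [0, 0, 0], "hand": 0.04},
    {"translation": [0, 0, -0.02], "turn": [0, 0, 0], "hand": 0.04},
    {"translation": [0, 0, 0], "turn": [0, 0, 0], "hand": 0.04},
  ],
)

```text
time: 2.0
ee_pos: [0.5178, -0.0442, 0.1028]
eef_rot: [0.752, 0.659, -0.002, -0.003]
ft_force: [-0.6, 1.3, 0.1]
width: 0.0401
```

```bash
python3 - <<'E'
from h import *
a=camera("side")[190:270,290:410];b=camera("top")[195:275,260:380]
m=np.vstack([cv2.resize(i,None,fx=5,fy=3.6,interpolation=cv2.INTER_CUBIC) for i in(a,b)])
cv2.imwrite("pics/tap1.png",cv2.convertScaleAbs(m[...,::-1],alpha=1.6));print(readout.read_state()["ee_pos"])
E
```

```text
[ 0.51964693 -0.0442005   0.10580672]
```

View pics/tap1.png

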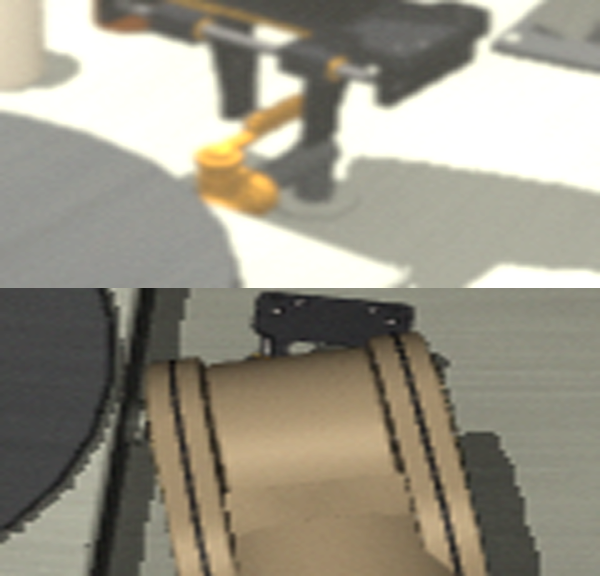

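The picture shows the lever (about side px 345,220) between the open fingers. I'll lower slightly and close.

Call:
apply_moves(
  deltas=[
    {"translation": [-0.001, 0, -0.009], "turn": [0, 0, 0], "hand": 0.025},
    {"translation": [0, 0, 0], "turn": [0, 0, 0], "hand": 0.012},
    {"translation": [0, 0, 0], "turn": [0, 0, 0], "hand": 0.0},
    {"translation": [0, 0, 0], "turn": [0, 0, 0], "hand": 0.0},
    {"translation": [0, 0, 0], "turn": [0, 0, 0], "hand": 0.0},
  ],
  newtons=15,
)

```text
time: 2.6
ee_pos: [0.5198, -0.0449, 0.1007]
eef_rot: [0.752, 0.659, -0.0, 0.001]
ft_force: [-8.2, 1.9, 10.0]
width: 0.0087
```

```bash
python3 - <<'E'
from h import *
s=readout.read_state();print(s)
print(np.degrees(R.from_quat(s["eef_rot"]).as_matrix()))
E
```

```text
{'time': 2.6, 'joint_positions': array([ 0.57027533,  0.29759547, -0.6498431 ,  1.86266219,  0.20835427,
        1.04823422, -0.29526115]), 'joint_vel': array([-0.00036902, -0.01096207, -0.00386832,  0.00136857, -0.00657693,
        0.02389043,  0.00483532]), 'joint_torque': array([  0.24854642, -46.95707202,  -5.39203763, -40.45881629,
         1.05357796,  -5.02146989,  -0.15187521]), 'ee_pos': array([ 0.51979901, -0.04491767,  0.10067328]), 'eef_rot': array([ 7.52269271e-01,  6.58855040e-01, -2.98298627e-04,  9.44261815e-04]), 'ft_force': array([-8.16095575,  1.87524109, 10.00708059]), 'torque': array([0.09429023, 1.37597552, 0.13947148]), 'width': 0.008737198405484713}
[[ 7.55272362e+00  5.67957801e+01  4.55765885e-02]
 [ 5.67957156e+01 -7.55263165e+00 -1.03920186e-01]
 [-9.70054843e-02  5.88775548e-02 -5.72956671e+01]]
```

Call:
apply_moves(
  deltas=[
    {"translation": [-0.0058, 0.0012, 0], "turn": [0, 0, -0.129], "hand": 0},
    {"translation": [-0.0056, 0.0019, 0], "turn": [0, 0, -0.129], "hand": 0},
    {"translation": [-0.0053, 0.0026, 0], "turn": [0, 0, -0.129], "hand": 0},
    {"translation": [-0.0049, 0.0032, 0], "turn": [0, 0, -0.129], "hand": 0},
    {"translation": [0, 0, 0], "turn": [0, 0, 0], "hand": 0},
  ],
)

```text
time: 3.1
ee_pos: [0.4964, -0.0352, 0.1009]
eef_rot: [0.899, 0.437, -0.001, 0.0]
ft_force: [-0.1, 1.3, -3.3]
width: 0.009
```

```bash
cat >> h.py <<'E'
def st():
    s=readout.read_state();m=R.from_quat(s["eef_rot"]).as_matrix()
    print("t",round(s["time"],2),"p",s["ee_pos"].round(4),"jaw",np.degrees(np.arctan2(m[1,1],m[0,1])).round(2),"z",m[:,2].round(4),"F",s["ft_force"].round(1),"M",s["torque"].round(2),"w",round(s["width"],4));return s,m
E
python3 -c "
from h import *
s,_=st();print(s['joint_positions'].round(2));d=s['ee_pos'][:2]-[.5257,.0007];print(np.degrees(np.arctan2(d[1],d[0])),np.hypot(*d))"
```

```text
t 3.1 p [ 0.4964 -0.0352  0.1009] jaw -38.13 z [-0.002  -0.0015 -1.    ] F [-0.1  1.3 -3.3] M [ 0.18  0.12 -0.11] w 0.009
[ 0.51  0.23 -0.59  1.92  0.15  1.03 -0.81]
-129.2166773188933 0.04632544890739268
```

Call:
apply_moves(
  deltas=[
    {"translation": [-0.0041, 0.0037, 0], "turn": [0, 0, -0.12], "hand": 0},
    {"translation": [-0.0037, 0.0041, 0], "turn": [0, 0, -0.12], "hand": 0},
    {"translation": [0, 0, 0], "turn": [0, 0, 0], "hand": 0},
    {"translation": [0, 0, 0], "turn": [0, 0, 0], "hand": 0},
  ],
)

```text
time: 3.5
ee_pos: [0.4887, -0.0276, 0.1009]
eef_rot: [0.943, 0.331, -0.001, 0.0]
ft_force: [0.0, 0.9, -2.8]
width: 0.0088
```

```bash
python3 -c "
from h import *
s,_=st();d=s['ee_pos'][:2]-[.5257,.0007];print(np.degrees(np.arctan2(d[1],d[0])),np.hypot(*d))"
```

```text
t 3.5 p [ 0.4887 -0.0276  0.1009] jaw -51.29 z [-0.0025 -0.0014 -1.    ] F [ 0.   0.9 -2.8] M [ 0.07  0.03 -0.16] w 0.0088
-142.59384420652432 0.0465375433163092
```

Call:
apply_moves(
  deltas=[
    {"translation": [0, 0, 0], "turn": [0, 0, 0], "hand": 0.02},
    {"translation": [0, 0, 0], "turn": [0, 0, 0], "hand": 0.04},
    {"translation": [0, 0, 0.03], "turn": [0, 0, 0], "hand": 0.04},
    {"translation": [0, 0, 0.05], "turn": [0, 0, 0], "hand": 0.04},
    {"translation": [0, 0, 0.05], "turn": [0, 0, 0], "hand": 0.04},
  ],
)

```text
time: 4.0
ee_pos: [0.4861, -0.0288, 0.2294]
eef_rot: [0.941, 0.337, -0.005, -0.002]
ft_force: [1.4, -1.1, -0.5]
width: 0.0373
```

Call:
apply_moves(
  deltas=[
    {"translation": [-0.01, -0.03, 0.03], "turn": [0, 0, -0.13], "hand": 0.05},
    {"translation": [-0.012, -0.045, 0.02], "turn": [0, 0, -0.13], "hand": 0.05},
    {"translation": [-0.012, -0.045, 0], "turn": [0, 0, -0.13], "hand": 0.05},
    {"translation": [-0.012, -0.045, 0], "turn": [0, 0, -0.13], "hand": 0.05},
    {"translation": [-0.012, -0.045, 0], "turn": [0, 0, -0.13], "hand": 0.05},
  ],
)

```text
time: 4.5
ee_pos: [0.4312, -0.2399, 0.2928]
eef_rot: [1.0, 0.019, 0.004, 0.002]
ft_force: [2.2, -0.1, -0.5]
width: 0.0498
```

```bash
python3 - <<'E'
from h import *
np.set_printoptions(precision=4,suppress=True)
st()
A=camera("side");B=camera("top");np.save("pics/s2.npy",A);np.save("pics/t2.npy",B)
m=np.hstack([cv2.resize(i,None,fx=5,fy=5,interpolation=cv2.INTER_CUBIC) for i in(A[200:270,310:390],B[205:275,280:360])])
cv2.imwrite("pics/tap2.png",cv2.convertScaleAbs(m[...,::-1],alpha=1.6))
E
```

```text
t 4.5 p [ 0.4312 -0.2399  0.2928] jaw -87.79 z [ 0.0081 -0.0033 -1.    ] F [ 2.2 -0.1 -0.5] M [-0.02 -0.04  0.01] w 0.0498
```

View pics/tap2.png

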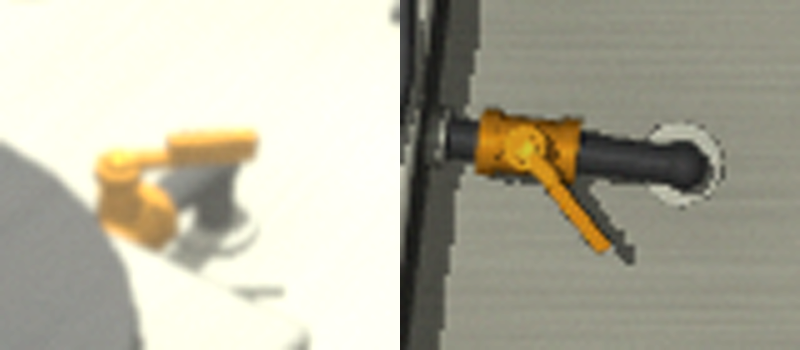

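The lever now sits about 45° to the pipe (top px 305,235 → 320,254), so it is half open. Now the probe.

Call:
apply_moves(
  deltas=[
    {"translation": [-0.01, -0.035, 0], "turn": [0, -0.1, -0.04], "hand": 0.05},
    {"translation": [-0.01, -0.035, 0], "turn": [0, -0.1, 0], "hand": 0.05},
    {"translation": [-0.01, -0.035, -0.01], "turn": [0, -0.1, 0], "hand": 0.05},
    {"translation": [-0.007, -0.025, -0.008], "turn": [0, -0.057, 0], "hand": 0.05},
    {"translation": [0, 0, 0], "turn": [0, 0, 0], "hand": 0.05},
  ],
)

```text
time: 5.1
ee_pos: [0.3903, -0.3819, 0.2753]
eef_rot: [0.982, -0.002, 0.189, 0.008]
ft_force: [-0.8, -0.3, -0.2]
width: 0.0498
```

```bash
python3 -c "
from h import *
s,m=st();T=np.array([.4282,-.3695,.1806]);z=np.array([.342,0,-.94]);print('pre',T-.1*z-s['ee_pos'])
W=np.c_[[.94,0,.342],[0,-1,0],z];print((R.from_matrix(W)*R.from_matrix(m).inv()).as_rotvec(),s['joint_positions'].round(2))"
```

```text
t 5.1 p [ 0.3903 -0.3819  0.2753] jaw -90.37 z [ 0.3704 -0.0159 -0.9287] F [-0.8 -0.3 -0.2] M [ 0.07  0.45 -0.01] w 0.0498
pre [ 0.00366221  0.01236182 -0.00072349]
[0.01459271 0.03057818 0.00627242] [ 0.98 -0.03 -0.12  1.85 -0.32  1.08 -0.6 ]
```

Call:
apply_moves(
  deltas=[
    {"translation": [0.0037, 0.0124, 0], "turn": [0.0146, 0.03, 0.006], "hand": 0.05},
    {"translation": [0, 0, 0], "turn": [0, 0, 0], "hand": 0.05},
    {"translation": [0.0137, 0, -0.0376], "turn": [0, 0, 0], "hand": 0.05},
    {"translation": [0, 0, 0], "turn": [0, 0, 0], "hand": 0.05},
  ],
)

```text
time: 5.5
ee_pos: [0.4086, -0.3701, 0.2384]
eef_rot: [0.985, 0.002, 0.174, 0.002]
ft_force: [0.0, 1.6, -0.2]
width: 0.0497
```

```bash
python3 -c "
from h import *
s,m=st();T=np.array([.4282,-.3695,.1806]);z=np.array([.342,0,-.94]);print('rest',T-s['ee_pos'])
W=np.c_[[.94,0,.342],[0,-1,0],z];print((R.from_matrix(W)*R.from_matrix(m).inv()).as_rotvec())
A=camera('side')[100:200,370:490];B=camera('top')[220:320,400:520]
cv2.imwrite('pics/pg.png',cv2.convertScaleAbs(np.hstack([cv2.resize(i,None,fx=3.3,fy=3.3,interpolation=cv2.INTER_CUBIC) for i in(A,B)])[...,::-1],alpha=1.5))"
```

```text
t 5.5 p [ 0.4086 -0.3701  0.2384] jaw -89.76 z [ 0.3429 -0.0026 -0.9394] F [ 0.   1.6 -0.2] M [ 0.07  0.47 -0.02] w 0.0497
rest [ 0.01963332  0.00064613 -0.05778622]
[ 0.00428395  0.001017   -0.00416105]
```

View pics/pg.png

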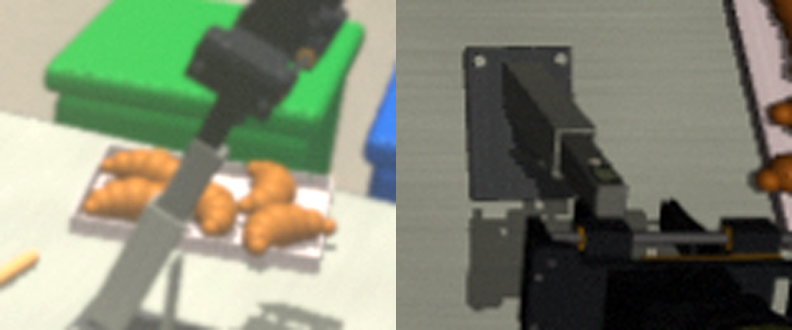

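The view shows the gripper aligned with the handle axis, jaws either side. Advancing along it.

Call:
apply_moves(
  deltas=[
    {"translation": [0.01, 0.0, -0.029], "turn": [0.004, 0, -0.004], "hand": 0.05},
    {"translation": [0.0095, 0, -0.028], "turn": [0, 0, 0], "hand": 0.05},
    {"translation": [0, 0, 0], "turn": [0, 0, 0], "hand": 0.05},
  ],
)

```text
time: 5.9
ee_pos: [0.4298, -0.3756, 0.1921]
eef_rot: [0.984, -0.0, 0.179, 0.007]
ft_force: [0.2, 1.0, 0.2]
width: 0.0501
```

```bash
python3 -c "
from h import *
s,m=st();T=np.array([.4282,-.3695,.1806]);print('rest',T-s['ee_pos'])"
```

```text
t 5.9 p [ 0.4298 -0.3756  0.1921] jaw -90.15 z [ 0.3531 -0.0132 -0.9355] F [0.2 1.  0.2] M [0.04 0.45 0.03] w 0.0501
rest [-0.00160569  0.00606274 -0.01145286]
```

Call:
apply_moves(
  deltas=[
    {"translation": [-0.0016, 0.006, -0.0115], "turn": [0.013, 0.012, 0.003], "hand": 0.05},
    {"translation": [0, 0, 0], "turn": [0, 0, 0], "hand": 0.05},
    {"translation": [0, 0, 0], "turn": [0, 0, 0], "hand": 0.05},
  ],
)

```text
time: 6.2
ee_pos: [0.4283, -0.3711, 0.1851]
eef_rot: [0.985, 0.0, 0.175, 0.002]
ft_force: [-0.9, -0.5, 0.2]
width: 0.0498
```

```bash
python3 -c "
from h import *
s,m=st();T=np.array([.4282,-.3695,.1806]);print('rest',T-s['ee_pos'])"
```

```text
t 6.2 p [ 0.4283 -0.3711  0.1851] jaw -89.99 z [ 0.3444 -0.0031 -0.9388] F [-0.9 -0.5  0.2] M [0.02 0.37 0.03] w 0.0498
rest [-0.00013769  0.00158998 -0.00448592]
```

Call:
apply_moves(
  deltas=[
    {"translation": [0, 0.0012, -0.004], "turn": [0.003, 0, 0], "hand": 0.04},
    {"translation": [0, 0, 0], "turn": [0, 0, 0], "hand": 0.03},
    {"translation": [0, 0, 0], "turn": [0, 0, 0], "hand": 0.02},
    {"translation": [0, 0, 0], "turn": [0, 0, 0], "hand": 0.01},
    {"translation": [0, 0, 0], "turn": [0, 0, 0], "hand": 0.01},
  ],
  newtons=35,
)

```text
time: 6.7
ee_pos: [0.4286, -0.3705, 0.1834]
eef_rot: [0.984, 0.0, 0.176, 0.001]
ft_force: [0.8, 0.7, -0.7]
width: 0.0218
```

```bash
python3 -c "
from h import *
st()"
```

```text
t 6.7 p [ 0.4286 -0.3705  0.1834] jaw -90.01 z [ 0.3467 -0.0022 -0.938 ] F [ 0.8  0.7 -0.7] M [0.14 0.42 0.06] w 0.0218
```

Call:
apply_moves(
  deltas=[
    {"translation": [-0.0068, 0, 0.0188], "turn": [0, 0, 0], "hand": 0.01},
    {"translation": [-0.0068, 0, 0.0188], "turn": [0, 0, 0], "hand": 0.01},
    {"translation": [0, 0, 0], "turn": [0, 0, 0], "hand": 0.01},
  ],
)

```text
time: 7.0
ee_pos: [0.4149, -0.3695, 0.2209]
eef_rot: [0.984, 0.001, 0.176, 0.0]
ft_force: [0.3, -0.4, -1.1]
width: 0.0218
```

```bash
cat >w.py <<'E'
from h import *
s,m=st();d=s['ee_pos']-np.array([.4286,-.3705,.1834]);z=np.array([-.342,0,.94])
print('along',d@z,'off',d-(d@z)*z)
W=np.c_[[.94,0,.342],[0,-1,0],-z];print((R.from_matrix(W)*R.from_matrix(m).inv()).as_rotvec())
E
python3 w.py
```

```text
t 7.0 p [ 0.4149 -0.3695  0.2209] jaw -89.93 z [ 3.456e-01 -1.000e-04 -9.384e-01] F [ 0.3 -0.4 -1.1] M [0.04 0.57 0.  ] w 0.0218
along 0.0399278249552918 off [-3.95584832e-05  1.02397101e-03 -3.83492495e-05]
[ 0.00057136  0.0039875  -0.00113876]
```

Perfect tracking; continue.

Call:
apply_moves(
  deltas=[
    {"translation": [-0.0085, 0, 0.0235], "turn": [0, 0, 0], "hand": 0.01},
    {"translation": [-0.0085, 0, 0.0235], "turn": [0, 0, 0], "hand": 0.01},
    {"translation": [-0.0085, 0, 0.0235], "turn": [0, 0, 0], "hand": 0.01},
    {"translation": [-0.0085, 0, 0.0235], "turn": [0, 0, 0], "hand": 0.01},
    {"translation": [0, 0, 0], "turn": [0, 0, 0], "hand": 0.01},
  ],
)

```text
time: 7.5
ee_pos: [0.3792, -0.3683, 0.3119]
eef_rot: [0.985, 0.001, 0.173, -0.002]
ft_force: [0.4, -0.1, -2.0]
width: 0.0219
```

```bash
python3 w.py
```

```text
t 7.5 p [ 0.3792 -0.3683  0.3119] jaw -89.9 z [ 0.3409  0.0039 -0.9401] F [ 0.4 -0.1 -2. ] M [-0.05  0.53  0.  ] w 0.0219
along 0.13770228079569616 off [-0.0022817   0.00223898 -0.00091277]
[-0.00354701 -0.00109755 -0.00167985]
```

Call:
apply_moves(
  deltas=[
    {"translation": [-0.005, 0, 0.03], "turn": [0, 0.07, 0], "hand": 0.01},
    {"translation": [0, 0.01, 0.03], "turn": [0, 0.1, 0], "hand": 0.01},
    {"translation": [0.005, 0.03, 0.02], "turn": [0, 0.1, 0], "hand": 0.01},
    {"translation": [0.012, 0.045, 0], "turn": [0, 0.08, 0], "hand": 0.01},
    {"translation": [0.015, 0.045, 0], "turn": [0, 0, 0.08], "hand": 0.01},
  ],
)

```text
time: 8.0
ee_pos: [0.4026, -0.2397, 0.3832]
eef_rot: [0.999, 0.032, -0.012, -0.004]
ft_force: [1.0, 0.5, -2.5]
width: 0.022
```

Call:
apply_moves(
  deltas=[
    {"translation": [0.015, 0.045, 0], "turn": [0, 0, 0.1], "hand": 0.01},
    {"translation": [0.015, 0.045, 0], "turn": [0, 0, 0.1], "hand": 0.01},
    {"translation": [0.015, 0.045, 0], "turn": [0, 0, 0.1], "hand": 0.01},
    {"translation": [0.015, 0.045, 0], "turn": [0, 0, 0.1], "hand": 0.01},
    {"translation": [0.015, 0.045, 0], "turn": [0, 0, 0.1], "hand": 0.01},
  ],
)

```text
time: 8.5
ee_pos: [0.4811, -0.0032, 0.3736]
eef_rot: [0.957, 0.29, -0.016, -0.003]
ft_force: [0.1, -0.7, -2.3]
width: 0.0221
```

```bash
python3 -c "
from h import *
s,m=st();print(s['joint_positions'].round(2),np.array([.5828,.2323,.38])-s['ee_pos'])"
```

```text
t 8.5 p [ 0.4811 -0.0032  0.3736] jaw -56.28 z [-0.0314 -0.0037 -0.9995] F [ 0.1 -0.7 -2.3] M [-0.03 -0.19  0.  ] w 0.0221
[ 0.51  0.03 -0.61  1.53  0.02  1.61 -1.08] [0.10168101 0.23554392 0.00636273]
```

Call:
apply_moves(
  deltas=[
    {"translation": [0.02, 0.044, 0.006], "turn": [0, -0.03, 0.1], "hand": 0.01},
    {"translation": [0.02, 0.045, 0], "turn": [0, 0, 0.1], "hand": 0.01},
    {"translation": [0.02, 0.045, 0], "turn": [0, 0, 0.1], "hand": 0.01},
    {"translation": [0.02, 0.045, 0], "turn": [0, 0, 0.1], "hand": 0.01},
    {"translation": [0.018, 0.045, 0], "turn": [0, 0, 0.0], "hand": 0.01},
  ],
)

```text
time: 9.0
ee_pos: [0.5791, 0.2263, 0.3705]
eef_rot: [0.875, 0.485, -0.002, -0.0]
ft_force: [1.1, -1.1, -0.5]
width: 0.0219
```

Call:
apply_moves(
  deltas=[
    {"translation": [0, 0, 0], "turn": [0, 0, 0], "hand": 0.01},
    {"translation": [0, 0, 0], "turn": [0, 0, 0], "hand": 0.01},
  ],
)

```text
time: 9.2
ee_pos: [0.578, 0.2361, 0.3632]
eef_rot: [0.871, 0.491, -0.005, -0.005]
ft_force: [0.9, 0.8, -2.0]
width: 0.0216
```

```bash
python3 -c "
from h import *
s,m=st();print(s['joint_positions'].round(2),np.array([.5828,.2323,.34])-s['ee_pos'])"
```

```text
t 9.2 p [0.578  0.2361 0.3632] jaw -31.21 z [-0.0138  0.0027 -0.9999] F [ 0.9  0.8 -2. ] M [-0.09 -0.14 -0.01] w 0.0216
[ 0.09  0.41 -0.79  1.19  0.28  1.66 -1.18] [ 0.00480034 -0.00382483 -0.02320153]
```

Call:
apply_moves(
  deltas=[
    {"translation": [0.0048, -0.0038, -0.013], "turn": [-0.002, -0.014, 0], "hand": 0.01},
    {"translation": [0, 0, -0.02], "turn": [0, 0, 0], "hand": 0.01},
    {"translation": [0, 0, 0], "turn": [0, 0, 0], "hand": 0.01},
    {"translation": [0, 0, 0], "turn": [0, 0, 0], "hand": 0.01},
  ],
)

```text
time: 9.6
ee_pos: [0.5826, 0.231, 0.3255]
eef_rot: [0.871, 0.491, -0.001, -0.001]
ft_force: [-0.2, -1.5, -2.0]
width: 0.0217
```

```bash
python3 - <<'E'
from h import *
s,m=st();print(np.array([.5828,.2323,.33])-s['ee_pos'])
A=camera('side');B=camera('top');np.save("pics/s3.npy",A)
L=s['ee_pos'];print("proj TCP, foot est side",proj("side",[L,L+m[:,2]*.168,L+m[:,2]*.083]),"ring",proj("side",[.5828,.2323,.13]))
m=np.hstack([cv2.resize(A[150:290,200:310],None,fx=4,fy=4,interpolation=cv2.INTER_CUBIC),cv2.resize(B[130:290,140:240],None,fx=3.5,fy=3.5)])
cv2.imwrite('pics/foot.png',cv2.convertScaleAbs(m[...,::-1],alpha=1.5))
E
```

```text
t 9.6 p [0.5826 0.231  0.3255] jaw -31.23 z [-2.7e-03  6.0e-04 -1.0e+00] F [-0.2 -1.5 -2. ] M [-0.06 -0.04  0.04] w 0.0217
[0.00022739 0.00129796 0.00446147]
proj TCP, foot est side [[244.75987287 180.28872641]
 [252.22821255 252.27635497]
 [248.59367654 217.72285621]] ring [[252.70060174 262.8998471 ]]
```

View pics/foot.png

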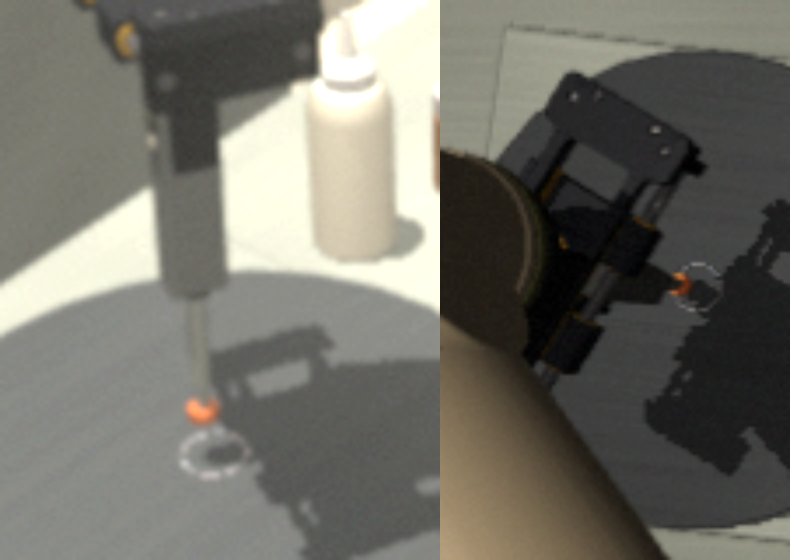

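```bash
python3 - <<'E'
from h import *
np.set_printoptions(precision=4,suppress=True)
def cen(n,i,u,v):
    k=cv2.inRange(cv2.cvtColor(i,cv2.COLOR_RGB2HSV),(0,120,70),(16,255,255));k[:v-14]=0;k[v+14:]=0;k[:,:u-14]=0;k[:,u+14:]=0
    y,x=np.nonzero(k);print(n,len(x),x.min(),x.max(),y.min(),y.max(),x.mean(),y.mean());return x.mean(),y.mean()
s,m=st();B=camera("top");A=np.load("pics/s3.npy")
a=cen("side",A,251,252);b=cen("top",B,210,211)
print(tri(a,b)); print("side on z",[onz("side",a,z) for z in(.157,.162)],"top",[onz("top",b,z) for z in(.157,.162)])
# handle edges in side at rows, stem centre
for v in range(228,248,4):
    r=A[v,238:262].max(1);print(v,r)
E
```

```text
t 9.7 p [0.5827 0.2312 0.3258] jaw -31.22 z [-0.0025  0.0008 -1.    ] F [-0.1  0.3 -2.5] M [-0.04 -0.09 -0.03] w 0.0216
side 27 247 253 251 255 249.96296296296296 252.77777777777777
top 11 206 209 208 213 207.63636363636363 210.0
(array([0.5852, 0.2368, 0.159 ]), np.float64(0.003055713003226329))
side on z [array([0.5855, 0.2344, 0.157 ]), array([0.581, 0.239, 0.162])] top [array([0.5865, 0.2384, 0.157 ]), array([0.5863, 0.2368, 0.162 ])]
228 [96 94 95 95 95 93 95 94 89 87 89 89 87 85 89 91 93 95 93 95 94 93 95 94]
232 [95 94 94 94 93 93 92 90 87 86 89 90 88 86 89 94 94 94 95 93 93 94 93 94]
236 [91 92 92 93 92 92 93 92 89 86 88 89 88 86 87 90 91 90 86 83 80 73 70 67]
240 [92 93 92 93 92 92 93 94 93 91 90 90 89 84 72 64 62 63 62 62 63 62 62 62]
244 [92 92 92 92 92 92 93 92 94 94 93 92 90 84 75 65 61 61 63 66 65 65 65 73]
```

Call:
apply_moves(
  deltas=[
    {"translation": [0, 0.001, 0], "turn": [-0.022, 0.011, 0], "hand": 0.01},
    {"translation": [0, 0, -0.015], "turn": [0, 0, 0], "hand": 0.01},
    {"translation": [0, 0, 0], "turn": [0, 0, 0], "hand": 0.01},
    {"translation": [0, 0, 0], "turn": [0, 0, 0], "hand": 0.01},
    {"translation": [0, 0, 0], "turn": [0, 0, 0], "hand": 0.01},
  ],
)

```text
time: 10.25
ee_pos: [0.583, 0.2331, 0.3113]
eef_rot: [0.871, 0.491, -0.011, 0.007]
ft_force: [-0.1, -0.2, -1.7]
width: 0.0218
```

```bash
cat > look.py <<'E'
from h import *
import sys
f=[];
for _ in range(4):
    A=camera('side');s=readout.read_state();f.append(np.r_[s['ft_force'],s['ee_pos']])
B=camera('top');s,m=st();print("meanF,p",np.mean(f,0).round(4),"Fstd",np.std(f,0)[:3].round(2))
print("proj tool axis",proj("side",[s['ee_pos'],s['ee_pos']+[0,0,-.168]]).round(1).tolist(),"ring top",proj("top",[.5828,.2323,.13]).round(1))
g=np.hstack([cv2.resize(A[200:280,215:285],None,fx=6,fy=6,interpolation=cv2.INTER_CUBIC),cv2.resize(B[180:240,190:240],None,fx=7,fy=8,interpolation=cv2.INTER_CUBIC)])
cv2.imwrite('pics/%s.png'%sys.argv[1],cv2.convertScaleAbs(g[...,::-1],alpha=1.6))
E
python3 look.py f2
```

```text
t 10.5 p [0.5831 0.2331 0.3117] jaw -31.21 z [-0.0113 -0.0216 -0.9997] F [ 0.8 -0.2 -1.1] M [-0.04 -0.05  0.02] w 0.0218
meanF,p [-0.0521  0.1585 -1.8797  0.5831  0.2332  0.3116] Fstd [0.27 0.7  0.33]
proj tool axis [[244.4, 187.2], [251.8, 257.9]] ring top [[213.2 212. ]]
```

View pics/f2.png

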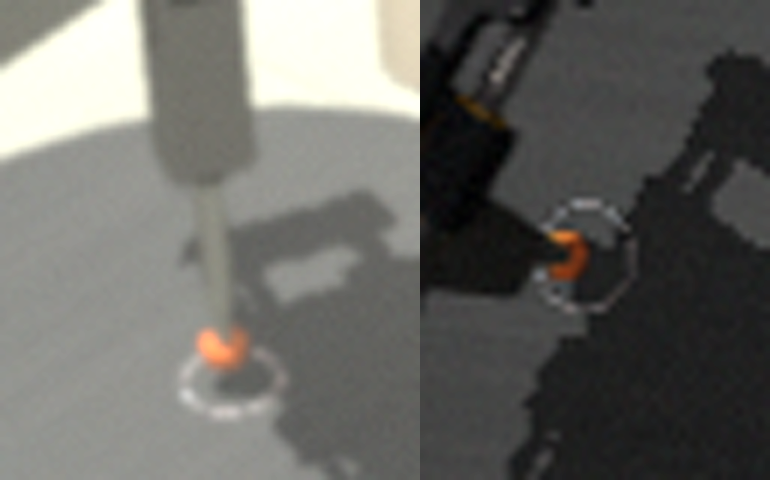

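Foot (side px 252,258) sits over the ring and upright within about 1°. Descending with force checks.

Call:
apply_moves(
  deltas=[
    {"translation": [0, -0.0012, -0.008], "turn": [0, 0, 0], "hand": 0.01},
    {"translation": [0, 0, 0], "turn": [0, 0, 0], "hand": 0.01},
    {"translation": [0, 0, 0], "turn": [0, 0, 0], "hand": 0.01},
  ],
)

```text
time: 10.8
ee_pos: [0.5832, 0.2317, 0.303]
eef_rot: [0.871, 0.491, -0.01, 0.007]
ft_force: [-0.1, 0.3, -0.8]
width: 0.0219
```

```bash
cat > f.py <<'E'
from h import *
f=[]
for _ in range(6):
    camera('side');s=readout.read_state();f.append(np.r_[s['ft_force'],s['ee_pos']])
st();print(np.mean(f,0).round(4))
E
python3 f.py
```

```text
t 11.1 p [0.5832 0.2318 0.3033] jaw -31.21 z [-0.0108 -0.0214 -0.9997] F [-0.3 -1.  -1.8] M [ 0.01 -0.02 -0.01] w 0.0216
[-0.2979 -0.2082 -1.7803  0.5832  0.2317  0.3031]
```

Baseline Fz is about −1.8 N. Continue in small steps.

Call:
apply_moves(
  deltas=[
    {"translation": [0, 0, -0.003], "turn": [0, 0, 0], "hand": 0.01},
    {"translation": [0, 0, 0], "turn": [0, 0, 0], "hand": 0.01},
  ],
)

```text
time: 11.3
ee_pos: [0.5832, 0.2319, 0.3001]
eef_rot: [0.871, 0.491, -0.01, 0.007]
ft_force: [0.8, 0.1, -2.5]
width: 0.0219
```

```bash
python3 f.py
```

```text
t 11.6 p [0.5834 0.232  0.3007] jaw -31.21 z [-0.0101 -0.0211 -0.9997] F [ 0.3 -0.  -1.8] M [ 0.02 -0.06  0.07] w 0.0222
[ 0.7166  0.3285 -1.7168  0.5834  0.232   0.3006]
```

Call:
apply_moves(
  deltas=[
    {"translation": [0, 0, -0.002], "turn": [0, 0, 0], "hand": 0.01},
    {"translation": [0, 0, 0], "turn": [0, 0, 0], "hand": 0.01},
  ],
)

```text
time: 11.8
ee_pos: [0.5834, 0.232, 0.2986]
eef_rot: [0.871, 0.491, -0.009, 0.007]
ft_force: [0.5, 0.2, -2.0]
width: 0.0219
```

```bash
python3 f.py
```

```text
t 12.1 p [0.5835 0.2321 0.2989] jaw -31.21 z [-0.0095 -0.0208 -0.9997] F [-0.4  0.4 -1.7] M [-0.02 -0.12  0.  ] w 0.0219
[-0.7013  0.1937 -1.316   0.5835  0.2321  0.2989]
```

Call:
apply_moves(
  deltas=[
    {"translation": [0, 0, -0.002], "turn": [0, 0, 0], "hand": 0.01},
    {"translation": [0, 0, 0], "turn": [0, 0, 0], "hand": 0.01},
  ],
)

```text
time: 12.3
ee_pos: [0.5836, 0.2322, 0.2972]
eef_rot: [0.871, 0.491, -0.009, 0.007]
ft_force: [-0.1, -0.5, 0.3]
width: 0.0221
```

```bash
python3 f.py
```

```text
t 12.6 p [0.5836 0.2322 0.2973] jaw -31.21 z [-0.0089 -0.0206 -0.9997] F [-0.4 -0.1 -0.5] M [-0.07  0.09 -0.04] w 0.022
[-0.6618  0.0927  0.1705  0.5836  0.2322  0.2974]
```

Call:
apply_moves(
  deltas=[
    {"translation": [0, 0, -0.0015], "turn": [0, 0, 0], "hand": 0.01},
    {"translation": [0, 0, 0], "turn": [0, 0, 0], "hand": 0.01},
  ],
)

```text
time: 12.8
ee_pos: [0.5836, 0.2322, 0.2959]
eef_rot: [0.871, 0.491, -0.009, 0.007]
ft_force: [-0.6, -0.4, 0.6]
width: 0.0221
```

```bash
python3 f.py
```

```text
t 13.1 p [0.5836 0.2322 0.296 ] jaw -31.22 z [-0.0087 -0.0205 -0.9998] F [-1.9  0.5  1.1] M [-0.15  0.14 -0.05] w 0.022
[-0.6057 -0.0127  0.7266  0.5836  0.2322  0.296 ]
```

Call:
apply_moves(
  deltas=[
    {"translation": [0, 0, -0.0015], "turn": [0, 0, 0], "hand": 0.01},
    {"translation": [0, 0, -0.0012], "turn": [0, 0, 0], "hand": 0.01},
    {"translation": [0, 0, 0], "turn": [0, 0, 0], "hand": 0.01},
  ],
)

```text
time: 13.4
ee_pos: [0.5836, 0.2323, 0.2934]
eef_rot: [0.871, 0.491, -0.009, 0.007]
ft_force: [0.1, -0.7, 2.5]
width: 0.0218
```

```bash
python3 f.py
```

```text
t 13.7 p [0.5836 0.2323 0.2935] jaw -31.21 z [-0.0084 -0.0205 -0.9998] F [-0.6 -1.7  2.2] M [-0.21  0.24  0.05] w 0.0219
[-0.9814 -0.472   1.9732  0.5836  0.2323  0.2935]
```

Call:
apply_moves(
  deltas=[
    {"translation": [0, 0, -0.0005], "turn": [0, 0, 0], "hand": 0.01},
    {"translation": [0, 0, 0], "turn": [0, 0, 0], "hand": 0.01},
    {"translation": [0, 0, 0], "turn": [0, 0, 0], "hand": 0.01},
  ],
)

```text
time: 14.0
ee_pos: [0.5836, 0.2323, 0.293]
eef_rot: [0.871, 0.491, -0.009, 0.007]
ft_force: [-0.9, -0.8, 2.3]
width: 0.0216
```

```bash
python3 f.py; python3 look.py f3
```

```text
t 14.3 p [0.5836 0.2323 0.2931] jaw -31.22 z [-0.0083 -0.0205 -0.9998] F [-0.5 -0.7  1.9] M [-0.24  0.3  -0.03] w 0.0219
[-1.1311 -0.5359  2.2364  0.5836  0.2323  0.2931]
t 14.55 p [0.5836 0.2323 0.293 ] jaw -31.21 z [-0.0084 -0.0205 -0.9998] F [-0.7 -0.7  3.3] M [-0.22  0.25  0.01] w 0.0217
meanF,p [-0.5965 -0.4285  2.2925  0.5836  0.2323  0.2931] Fstd [0.27 0.22 0.37]
proj tool axis [[245.4, 195.5], [252.6, 264.6]] ring top [[213.2 212. ]]
```

View pics/f3.png

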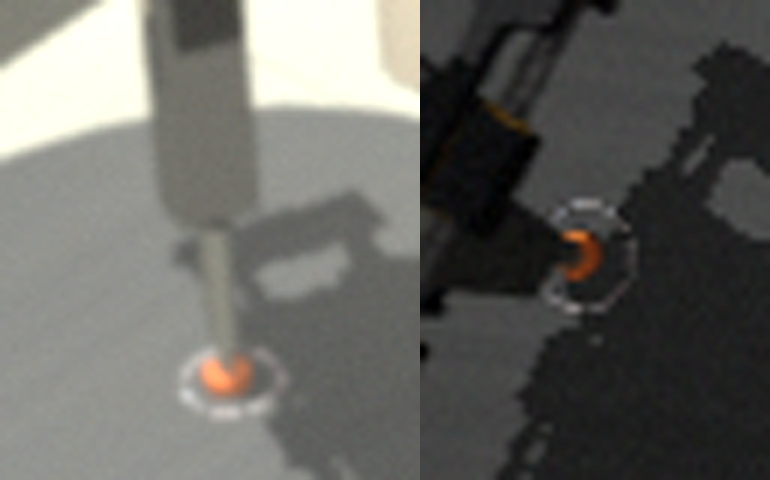

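The foot is inside the ring (side px 252.5,263 against ring centre 253.5,263.5). The net push is about 4 N and steady.

```bash
python3 -c "
from bench import order
print(order.close_job())"
```

```text
the job is handed in; nothing more can be done
None
```

I turned the gas tap down to half open without shutting it. I then drew the thermometer out of its holder and stood it on the plate inside the engraved ring. The arm was still holding it, with the foot about half pushed in, when I handed the job in at about 14.6 s.

- **Tap:** in the top picture taken after I let go, the lever sat about 45° from the pipe. The gripper's own angle gave about the same, within 1°.
- **Push:** the net force on the plate was about 4.0 N. The foot is pushed in about 5 mm, judged from both the force and the distance moved after contact (at about 0.298 m tool height). The reading held steady.
- **Position:** the foot stands about 2 mm from the ring's centre, well inside it.
- **Uprightness:** the probe sat about 1.5° off in the grip, so I tilted the tool to correct it. The handle then agreed with vertical. The thin stem, harder to read, suggested up to 1–2° of remaining lean, so I can't confirm better than that.
- **Other objects:** the gripper stayed well above the plate. The arm's path kept clear of the bottle, jar and spreader, but I did not measure them again at the end.

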